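# Unstack the tube blocks into their holders

## Robot

A 6-joint arm with a two-finger parallel gripper is mounted at the origin on the work surface. World frame = base frame: x ahead of the robot, y to its left, z up, the work surface at z = 0. Lengths are in m, angles in rad, forces in N, time in s.
With the tool pointing down it reaches from about 0.375 to 0.9 m from the base axis. Payload 3.1 kg.
Tool frame: the origin (TCP) lies between the finger pads; the fingertips stand manip.finger_overhang ahead of it and the grasp point (between the pads) lies 5 mm behind it (manip.finger_overhang is the distance from the TCP to the fingertips, in m); z points along the fingers, y is the line along which they close (so a half turn about z gives the same grasp; the last joint's range is limited). The gripper opens to 85 mm and grips with 20 to 120 N. Pads are 22 mm wide; open, the fingers measure 114 mm over their backs; the gripper's body (76 mm by 85 mm) begins 54 mm behind the grasp point. The pads swing forward as they close: fully open they stand 13 mm farther back than shut.
Start: joints at [-1.44, 0.527, 1.433, -0, 1.181, -0.178], TCP at [0.19, -0.595, 0.245] pointing down, gripper open.
Joint ranges: [-3.08, 3.08], [-0.75, 2.2], [0.22, 2.44], [-1.43, 4.57], [0, 2.65], [-2.85, 2.85]. Speed limits (rad/s): [2.79, 2.79, 3.14, 3.14, 3.14, 3.14].

## Interface

Orientations are given as a unit quaternion [x, y, z, w].
In Python, from station import manip gives the robot as it stands.
- The arm moves only by the tool drive_tool, never from a script. Its argument "plan" is a list of rows, each a list of 7 numbers: the shift along the tool's x, y, z in m, then the turn, a rotation vector about the tool's x, y, z in degrees, then the opening, from -1 (shut) to 1 (fully open). In form: [[x, y, z, wx, wy, wz, gripper], ...]. A call has 1 to 10 rows; each row shifts and turns the commanded pose from where the row before left it, along the tool's axes as they then stand; what a row does not reach is not made up. A row lasts 1/10 s, in which the tool goes at most 50 mm and 8.59 degrees, less where a joint would pass 70% of its speed; a pose out of reach is approached as far as the arm can. A call is refused whole if a number of a shift passes 0.05 or a number of a turn 8.59, either way. A call with a gripper value outside its range is refused whole. The fingers move at their own pace and stop on an object; "newtons" is the grip in N (left out, the last holds). Time passes only in rows, so rows that do not move let the fingers close. It gives the time, the measured TCP pose, the force, the opening and the grip force at its end, in the units of the state.
- manip.sense(): the state, without advancing time (a new reading comes with each control period).
- manip.snapshot(name): name is "scene" or "top" or "wrist"; returns a dict with "image" (420x560x3 uint8, red, green, blue), "z_map" (420x560 float32, m along the optical axis (not along the pixel's ray), 0 where there is no reading), "fov_y" (degrees; the focal length in pixels is half the picture's height over the tangent of half this angle, whatever the lens; pixels are square), "cx", "cy" (the principal point, pixels), "k1" (the pictures are not rectified: a ray, as slopes to the right and down, at radius r is drawn at 1 + k1 r^2 times it, then the intrinsics apply), "extrinsics" (4x4, takes a point from camera to world coordinates); the wrist camera has in their place "mount" (4x4, takes a point from camera to tool coordinates, whose origin is the TCP and whose axes are the flange's). Camera axes: x right, y up, looking along -z (the intrinsics and any distortion apply to the point x, -y, -z); pixel columns grow to the right and rows downward; lengths in m; the calibration is good to about 2 mm. A picture is of the moment at which its call begins: read the wrist's pose just before it.
- manip.sign_off(): hands the job in; it is judged then, once.
The state is a dict: "t": time; "q": joint angles; "qd": joint speeds; "tau": joint torques, N m; "tcp_pos": TCP position; "tool_rot": TCP orientation; "force": force on the tool from outside, world axes, zero at the start; "ft_torque": the same for the moment, N m; "finger_gap": opening from 0.0 (shut) to 1.0 (fully open); "gripper_force": force on a finger pad.
Only numpy, scipy, OpenCV 4.12 (cv2) and the standard library are available. Lean on these libraries where they do the work, as an engineer would, in place of code of your own. Each camera call takes 0.05 s, during which the arm holds its last target. There are 200 camera calls.

## Task

The four tube blocks for the sample bath stand in one stack on the bench. Take the stack apart and put each block into the shallow holder of its own outline (small square, round, oblong, long), so that each sits flat on the holder's floor inside the rim. Keep the blocks upright, set them down without dropping or knocking them, and leave the bottle and the vial box where they are.

Things in the scene. Friction and masses are not known exactly. Their poses are not given: they have to be found in the camera images.
- small_block: Square aluminium tube block, 36 x 36 mm, 40 mm high, one wide round well (dark disc) in its top; about 0.1 kg. At the start the top of the stack, standing on the round block. Origin: centre of its underside; z up through its top. x and y are square to its sides.
- round_block: Round light grey plastic tube block, diameter 52 mm, 40 mm high, six wells in a circle in its top; about 0.12 kg. At the start second from the top, standing on the mid block. Origin: centre of its underside; z up through its top. 
- mid_block: Oblong white plastic tube block, 88 mm along its x, 56 mm along its y, 40 mm high, 3 x 2 wells; about 0.18 kg. At the start second from the bottom, standing on the long block. Origin: centre of its underside; z up through its top. 
- long_block: Long aluminium tube block, 124 mm along its x, 60 mm along its y, 40 mm high, 7 x 3 small wells; about 0.45 kg. At the start the bottom of the stack, standing on the bench. Origin: centre of its underside; z up through its top. 
- small_holder: Square shallow holder for the small block: inside 52 x 52 mm, outside 60 x 60 mm (8 mm of play each side). Fixed to the bench. White rim 4 mm thick, its top 10 mm above the bench, round a black floor 4 mm above the bench. Origin: centre of its underside, on the bench; z up. x and y are square to its sides.
- round_holder: Round shallow holder for the round block: inside diameter 68 mm, outside 76 mm (8 mm of play all round). Fixed to the bench. White rim 4 mm thick, its top 10 mm above the bench, round a black floor 4 mm above the bench. Origin: centre of its underside, on the bench; z up. 
- mid_holder: Oblong shallow holder for the mid block: inside 104 mm along its x and 72 mm along its y, outside 112 x 80 mm (8 mm of play each side). Fixed to the bench. White rim 4 mm thick, its top 10 mm above the bench, round a black floor 4 mm above the bench. Origin: centre of its underside, on the bench; z up. 
- long_holder: Long shallow holder for the long block: inside 140 mm along its x and 76 mm along its y, outside 148 x 84 mm (8 mm of play each side). Fixed to the bench. White rim 4 mm thick, its top 10 mm above the bench, round a black floor 4 mm above the bench. Origin: centre of its underside, on the bench; z up. 
- bottle: Amber glass solvent bottle with a blue cap, diameter 72 mm, 165 mm high, standing loose at the edge of the work on the robot's left; to be left alone. Origin: centre of its underside.
- vial_box: Blue vial box with a clear lid, 82 x 62 mm, 62 mm high, standing loose at the edge of the work on the robot's right; to be left alone. Origin: centre of its underside.
There are look-alikes about, which are no part of the job. Leave any orange look-alike of the small_block alone.

How it is judged:
By the outcome, as a careful person would: the job done as asked, in the order asked, and still so for the second after the job is handed in, with the robot touching nothing.
It also fails if it takes over 106 s, if anything falls off the work surface, if the arm or the gripper's body presses on something with over 40 N, if the wrist force passes 120 N, or if a joint passes its speed limit or range.

## Working session

There is one attempt and no reset: what is moved stays moved. The work goes in short steps, Python scripts to look and compute and a tool call to move; the robot and the scene stay as the last step left them, time stands still between calls to the robot, and variables do not carry over. Pictures are saved under pics/ and viewed, at most 14 in all, crops included, and the job is handed in when it is done.

Besides the shell and the picture viewer there is one more tool, called as name([rows], argument=value, ...), one row to a line, values as JSON. drive_tool: Moves the arm, as the interface text tells. Its arguments: {"type":"object","properties":{"plan":{"type":"array"},"newtons":{"type":"number"}},"required":["plan"]}

```bash
ls; mkdir -p pics; cat > h.py <<'E'
import numpy as np, cv2
from station import manip
def snap(n):
    s=manip.sense(); d=manip.snapshot(n)
    if n=="wrist":
        from scipy.spatial.transform import Rotation as R
        T=np.eye(4);T[:3,:3]=R.from_quat(s["tool_rot"]).as_matrix();T[:3,3]=s["tcp_pos"]
        d["extrinsics"]=T@np.array(d["mount"])
    return d
def cloud(d):
    h,w=d["z_map"].shape
    f=h/2/np.tan(np.radians(d["fov_y"])/2)
    K=np.array([[f,0,d["cx"]],[0,f,d["cy"]],[0,0,1]])
    u,v=np.meshgrid(np.arange(w),np.arange(h))
    p=cv2.undistortPoints(np.stack([u,v],-1).reshape(-1,1,2).astype(float),K,np.array([d["k1"],0,0,0.])).reshape(h,w,2)
    z=d["z_map"]
    c=np.stack([p[...,0]*z,-p[...,1]*z,-z],-1)
    E=np.array(d["extrinsics"]); W=c@E[:3,:3].T+E[:3,3]
    W[z==0]=np.nan
    return W
def save(d,n,s=1.4): cv2.imwrite("pics/"+n,cv2.resize(d["image"][...,::-1],None,fx=s,fy=s,interpolation=cv2.INTER_CUBIC))
E
python3 - <<'E'
from h import *
print(manip.finger_overhang, manip.sense())
for n in("scene","top"):
    d=snap(n);save(d,n+"1.png");W=cloud(d);np.save(n+"1.npy",W);print(n,{k:d[k] for k in d if k not in("image","z_map")}); np.save(n+"1i.npy",d["image"])
E
```

```text
pics
0.014 {'t': 0.0, 'q': array([-1.44052491e+00,  5.28488101e-01,  1.43393206e+00,  3.56234974e-05,
        1.18141977e+00, -1.78471375e-01]), 'qd': array([ 1.40921298e-03,  2.08720454e-04,  1.39880028e-03,  9.34074115e-05,
       -2.18411274e-04,  1.29472767e-06]), 'tau': array([-9.66424923e-04, -4.42345190e+01, -1.78025222e+01, -3.29736513e-04,
        8.54531187e-03, -1.17690894e-05]), 'tcp_pos': array([ 0.18987408, -0.59471869,  0.24431067]), 'tool_rot': array([ 9.88108798e-01,  1.53752204e-01,  4.35430889e-05, -1.12291404e-03]), 'force': array([ 0.39121053, -0.03697191, -0.6343138 ]), 'ft_torque': array([-0.00634993,  0.08182223, -0.02642983]), 'gripper_force': 0.0, 'finger_gap': 0.9964019165230651}
scene {'fov_y': 49.15708095529001, 'cx': 282.6750993051996, 'cy': 204.00599283608204, 'k1': -0.040002752668823555, 'extrinsics': array([[-0.13803681, -0.82092416,  0.5541023 ,  1.08703407],
       [ 0.99041678, -0.11185798,  0.0810086 ,  0.09799466],
       [-0.00452115,  0.55997439,  0.82849758,  0.93772395],
       [ 0.        ,  0.        ,  0.        ,  1.        ]])}
top {'fov_y': 55.51435354405, 'cx': 279.81096395506546, 'cy': 208.2242819870209, 'k1': 0.031125464165104286, 'extrinsics': array([[-0.02393731,  0.98249833, -0.18472691,  0.30836696],
       [-0.99971041, -0.02398132,  0.0019963 ,  0.02032887],
       [-0.00246864,  0.1847212 ,  0.98278786,  1.21760039],
       [ 0.        ,  0.        ,  0.        ,  1.        ]])}
```

View pics/top1.png

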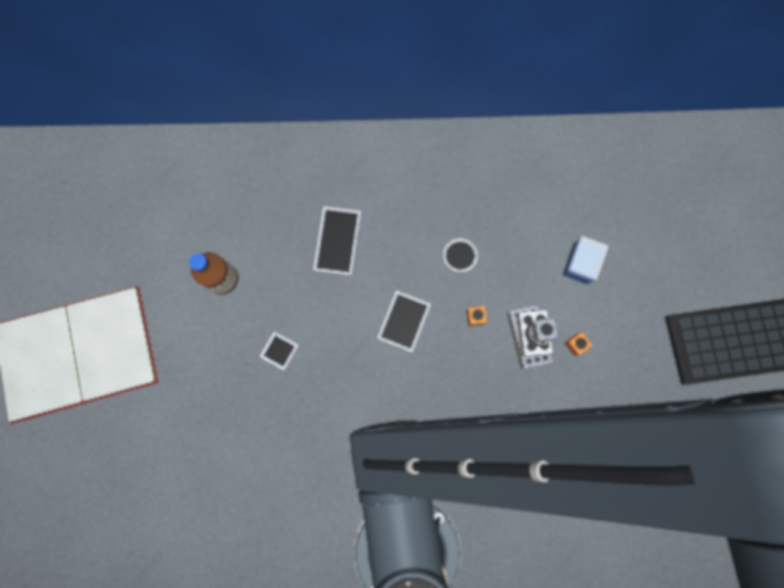

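View pics/scene1.png

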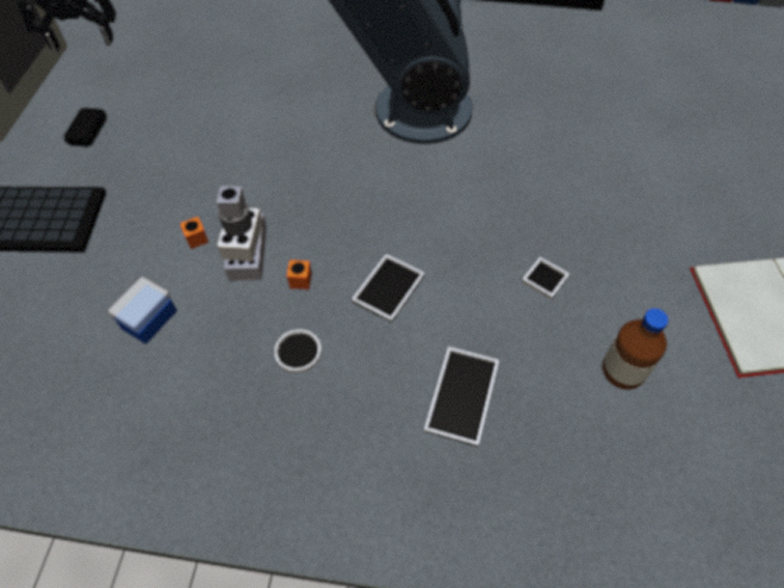

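The top view shows, at 1.4x, the stack near (535,335) with orange decoys at (477,315) and (580,343). The holders are long (337,240), round (460,255), mid (404,321) and small (279,350). I'll measure them next.

```bash
cat > m.py <<'E'
from h import *
def rect(P):
    (c,s,a)=cv2.minAreaRect((P*1000).astype(np.float32)); 
    if s[0]<s[1]: s=s[::-1]; a+=90
    return np.round(c,1),np.round(s,1),round((a+90)%180-90,1)
def hold(W,im,z=0.004):
    g=im.max(-1); m=((g<75)&(np.abs(W[...,2]-z)<0.012)).astype(np.uint8)
    n,l,st,_=cv2.connectedComponentsWithStats(m)
    for i in range(1,n):
        P=W[l==i][:,:2]
        if 120<st[i,4]<4000 and abs(P[:,1].mean())<.45 and P[:,0].mean()>.3: print("hold",st[i,:4],st[i,4],*rect(P),"mean",np.round(P.mean(0)*1000,1))
E
python3 - <<'E'
from m import *
for n in("top","scene"):
    W=np.load(n+"1.npy");im=np.load(n+"1i.npy");print(n)
    hold(W,im)
    R=(W[...,0]>.3)&(W[...,0]<.6)&(W[...,1]>-.45)&(W[...,1]<-.05)
    m=R&(W[...,2]>.02)&(W[...,2]<.2)
    k,l,st,_=cv2.connectedComponentsWithStats(m.astype(np.uint8))
    for i in range(1,k):
        if st[i,4]<40: continue
        Z=W[...,2]
        for zt in(.04,.062,.08,.12,.16):
            q=(l==i)&(np.abs(Z-zt)<.006)
            if q.sum()>25: print("blk",i,st[i,:2],zt,q.sum(),round(np.median(Z[q]),4),*rect(W[q][:,:2]))
E
```

```text
top
hold [228 152  26  40] 784 [657.2 139.1] [127.4  64.5] -8.8 mean [657.2 139. ]
hold [320 174  17  17] 211 [ 616.  -135.4] [49.5 49.5] -64.0 mean [ 616.2 -135.9]
hold [279 213  23  21] 218 [481.9  -8.7] [66.2 55.2] -27.0 mean [493.2  -9.7]
hold [191 242  17  17] 173 [413.3 266.2] [39.8 39.8] 60.2 mean [413.2 265.9]
blk 1 [404 180] 0.062 361 0.0617 [ 580.4 -397.3] [64.5 62.4] -22.8
blk 2 [333 219] 0.04 147 0.0398 [ 475.1 -161.4] [36.5 36. ] -85.2
blk 3 [363 218] 0.04 293 0.0398 [ 426.9 -271.3] [123.7  63.5] 10.5
blk 3 [363 218] 0.062 32 0.0604 [ 421.3 -249.3] [93.3 32.2] 27.5
blk 3 [363 218] 0.08 340 0.0799 [ 430.5 -272.7] [88.  59.2] 3.9
blk 3 [363 218] 0.12 76 0.1194 [ 425.3 -269.8] [49.9 38.9] 23.9
blk 3 [363 218] 0.16 189 0.16 [ 427.5 -273.6] [36.4 35.6] -83.2
blk 4 [405 237] 0.04 149 0.0397 [ 410.1 -375. ] [36.8 36.4] -53.7
scene
hold [256 186  43  38] 879 [464.2  -7.1] [98.3 66.6] -23.1 mean [465.5  -6.7]
hold [378 188  24  20] 273 [406.7 266.5] [46.9 45.8] -30.6 mean [407.5 266.4]
hold [199 239  27  23] 488 [ 611.7 -136.3] [60.2 58.3] -83.3 mean [ 612.  -136.1]
hold [307 252  46  62] 1820 [652.2 138.5] [136.2  71.7] -9.0 mean [654.9 138.4]
blk 1 [155 133] 0.04 276 0.0407 [ 428.4 -271.9] [125.6  61.2] 10.4
blk 1 [155 133] 0.062 111 0.0625 [ 441.8 -251.7] [98.3 45.9] -28.4
blk 1 [155 133] 0.08 348 0.0807 [ 430.7 -271.3] [90.9 54.1] 3.1
blk 1 [155 133] 0.12 121 0.1208 [ 434.8 -269.4] [48.9 34.4] -59.9
blk 1 [155 133] 0.16 225 0.161 [ 426.8 -270.7] [39.4 36.9] 7.9
blk 2 [129 155] 0.04 177 0.0409 [ 409.5 -373.3] [40.  35.8] 35.0
blk 3 [204 186] 0.04 200 0.0405 [ 475.7 -161.9] [37.9 36.5] 2.7
blk 4 [ 82 198] 0.04 47 0.0383 [ 580.7 -367. ] [39.8  6.2] -21.5
blk 4 [ 82 198] 0.062 514 0.0637 [ 580.2 -396.6] [64.5 63.1] 68.6
```

```bash
cat > g.py <<'E'
import sys; from m import *
from scipy.spatial.transform import Rotation as R
def go(x,y,z,yaw):
    "shift in tool axes (mm) after turning wz deg to reach target"
    s=manip.sense(); r=R.from_quat(s["tool_rot"]); M=r.as_matrix(); y0=np.degrees(np.arctan2(M[1,0],M[0,0]))
    a=np.radians(yaw); T=np.array([[np.cos(a),np.sin(a),0],[np.sin(a),-np.cos(a),0],[0,0,-1]])
    d=T.T@(np.array([x,y,z])-s["tcp_pos"])
    print("t",round(s["t"],2),"tcp",np.round(s["tcp_pos"]*1000,1),"yaw",round(y0,2),"tilt",np.round(np.degrees((R.from_matrix(T)*0 if 0 else np.arccos(-M[2,2]))),2))
    print("wz",round(y0-yaw,2),"then shift mm",np.round(d*1000,1),"q6",round(s["q"][5],2),"gap",round(s["finger_gap"],3),"F",np.round(s["force"],1),"grip",round(s["gripper_force"],1))
if __name__=="__main__": go(*map(float,sys.argv[1:5]))
E
python3 g.py .427 -.272 .25 7
```

```text
t 0.1 tcp [ 189.9 -594.8  244.4] yaw 17.69 tilt 0.11
wz 10.69 then shift mm [ 274.7 -291.5   -5.6] q6 -0.18 gap 1.0 F [ 0.2 -0.  -0.5] grip 0.0
```

drive_tool([
  [0,0,0,0,0,5.4,1],
  [0,0,0,0,0,5.3,1],
  [0.0305,-0.0325,0,0,0,0,1],
  [0.0305,-0.0325,0,0,0,0,1],
  [0.0305,-0.0325,0,0,0,0,1],
  [0.0305,-0.0325,0,0,0,0,1],
  [0.0305,-0.0325,0,0,0,0,1],
  [0.0305,-0.0325,0,0,0,0,1],
  [0.0305,-0.0325,0,0,0,0,1],
])

```text
t: 1.0
tcp_pos: [0.3748, -0.3419, 0.2451]
tool_rot: [0.998, 0.061, -0.0, -0.0]
force: [0.1, -0.3, 0.2]
finger_gap: 0.998
gripper_force: 0.0
```

drive_tool([
  [0.02,-0.022,-0.01,0,0,0,1],
  [0.02,-0.022,-0.01,0,0,0,1],
  [0,0,0,0,0,0,1],
  [0,0,0,0,0,0,1],
])

```text
t: 1.4
tcp_pos: [0.4087, -0.2946, 0.2653]
tool_rot: [0.998, 0.062, -0.0, 0.0]
force: [-0.2, -0.5, 0.9]
finger_gap: 0.999
gripper_force: 0.0
```

```bash
cat > look.py <<'E'
from g import *
def look(name,levels,n="wrist",box=None):
    d=snap(n); save(d,name); W=cloud(d); np.save(name+".npy",W)
    Z=W[...,2]
    for zt in levels:
        m=(np.abs(Z-zt)<.005)
        if box: m&=(W[...,0]>box[0])&(W[...,0]<box[1])&(W[...,1]>box[2])&(W[...,1]<box[3])
        k,l,st,_=cv2.connectedComponentsWithStats(m.astype(np.uint8))
        for i in range(1,k):
            if st[i,4]>100: q=l==i; print("z",zt,st[i],round(float(np.median(Z[q])),4),*rect(W[q][:,:2]))
    return d,W
E
python3 - <<'E'
from look import *
look("w1.png",(.04,.08,.12,.16)); go(.427,-.272,.145,7)
E
```

```text
z 0.04 [367  27  49  35 132] 0.0377 [ 552.7 -388.1] [58.   2.7] 66.2
z 0.04 [ 138   80   40   39 1396] 0.0408 [ 475.3 -165.3] [36.9 35.9] -85.0
z 0.04 [227  98  60  42 999] 0.041 [ 469.6 -266.6] [60.1 37.6] -78.8
z 0.04 [ 331  167   42   42 1065] 0.0411 [ 409.3 -377.4] [35.9 35.8] 34.7
z 0.04 [238 173  54  45 358] 0.0407 [ 378.  -293.7] [74.1 36.9] -44.9
z 0.08 [ 230  115   62   55 1899] 0.0811 [ 450.6 -274.2] [55.9 46.1] -86.8
z 0.08 [278 188  10  23 130] 0.0809 [ 398.6 -301.2] [22.9  8.1] 3.1
z 0.12 [234 146  55  54 723] 0.1209 [ 436. -284.] [51.3 27.9] 52.3
z 0.16 [ 228  163   50   49 2397] 0.161 [ 427.1 -274.9] [35.6 35.4] -83.1
t 1.45 tcp [ 408.3 -295.2  265. ] yaw 7.02 tilt 0.04
wz 0.02 then shift mm [ 21.4 -20.7 120. ] q6 0.6 gap 0.996 F [-0.3 -0.5 -0.7] grip 0.0
```

View pics/w1.png

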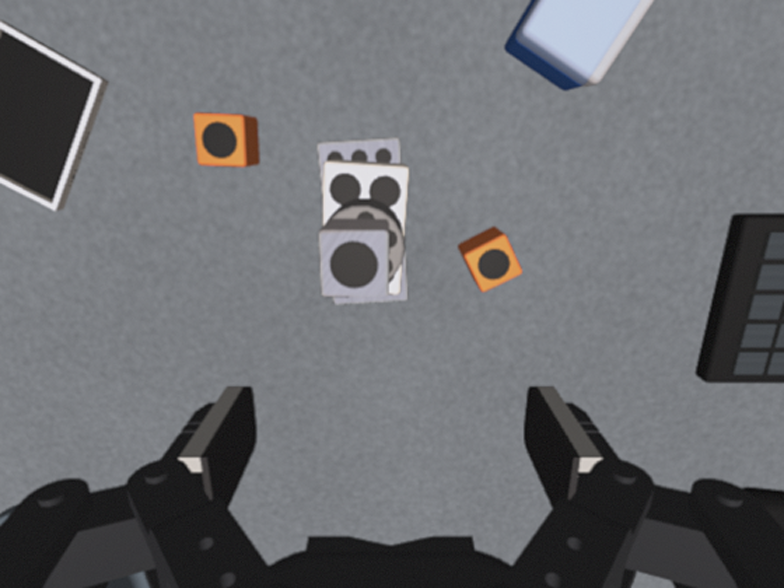

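The wrist view shows the small block on top at (355,262), with clear finger room between the decoys. Its centre is about (427,-273.5) mm at yaw 7. I'll grasp it.

drive_tool([
  [0.021,-0.019,0,0,0,0,1],
  [0,0,0.03,0,0,0,1],
  [0,0,0.03,0,0,0,1],
  [0,0,0.03,0,0,0,1],
  [0,0,0.02,0,0,0,1],
  [0,0,0.01,0,0,0,1],
  [0,0,0,0,0,0,1],
  [0,0,0,0,0,0,1],
], newtons=40)

```text
t: 2.25
tcp_pos: [0.4271, -0.2746, 0.1456]
tool_rot: [0.998, 0.06, 0.0, 0.0]
force: [0.3, 0.2, 0.3]
finger_gap: 1.003
gripper_force: 0.0
```

```bash
python3 g.py .427 -.2735 .145 7
```

```text
t 2.25 tcp [ 427.1 -274.6  145.6] yaw 6.93 tilt 0.04
wz -0.07 then shift mm [ 0.  -1.1  0.6] q6 0.66 gap 1.003 F [0.3 0.2 0.3] grip 0.0
```

drive_tool([
  [0,0,0,0,0,0,-1],
  [0,0,0,0,0,0,-1],
  [0,0,0,0,0,0,-1],
  [0,0,0,0,0,0,-1],
  [0,0,0,0,0,0,-1],
  [0,0,0,0,0,0,-1],
  [0,0,0,0,0,0,-1],
  [0,0,0,0,0,0,-1],
])

```text
t: 3.05
tcp_pos: [0.4274, -0.2737, 0.1461]
tool_rot: [0.998, 0.061, 0.0, 0.0]
force: [-1.0, 1.7, 6.7]
finger_gap: 0.417
gripper_force: 40.7
```

drive_tool([
  [0,0,-0.01,0,0,0,-1],
  [0,0,-0.02,0,0,0,-1],
  [0,0,-0.025,0,0,0,-1],
  [0,0,-0.015,0,0,0,-1],
  [0,0,0,0,0,-7.7,-1],
  [0,0,0,0,0,-7.7,-1],
])

```text
t: 3.65
tcp_pos: [0.4272, -0.2737, 0.2164]
tool_rot: [0.98, 0.197, 0.0, 0.001]
force: [-0.0, -0.1, -1.4]
finger_gap: 0.411
gripper_force: 40.2
```

```bash
python3 - <<'E'
from look import *
look("w2.png",(.04,.08,.12)); go(.41,.266,.21,60)
d=snap("scene"); save(d,"s2.png"); W=cloud(d); m=(W[...,2]>.13)&(abs(W[...,1]+.27)<.1)&(abs(W[...,0]-.43)<.08)
E
```

```text
z 0.04 [432  15  79 120 413] 0.0377 [ 582.4 -380.6] [94.9 47.6] 14.6
z 0.04 [ 158   67   50   53 1872] 0.0408 [ 475.3 -164.7] [37.2 35.8] -85.1
z 0.04 [ 244  119   80   82 1516] 0.041 [ 449.8 -270.3] [76.1 60.1] 10.5
z 0.04 [ 345  225   41   40 1248] 0.0411 [ 409.4 -377.2] [36.3 36.2] 34.6
z 0.08 [ 233  140   97  100 2844] 0.0811 [ 429.9 -275.3] [87.6 55.8] 3.5
z 0.12 [ 245  185   71   52 3096] 0.121 [ 433.2 -273.9] [50.7 37.7] -67.0
t 3.7 tcp [ 427.  -273.6  216. ] yaw 22.92 tilt 0.04
wz -37.08 then shift mm [ 458.8 -284.5    6. ] q6 0.38 gap 0.419 F [ 1.1 -0.2 -1.4] grip 40.2
```

View pics/w2.png

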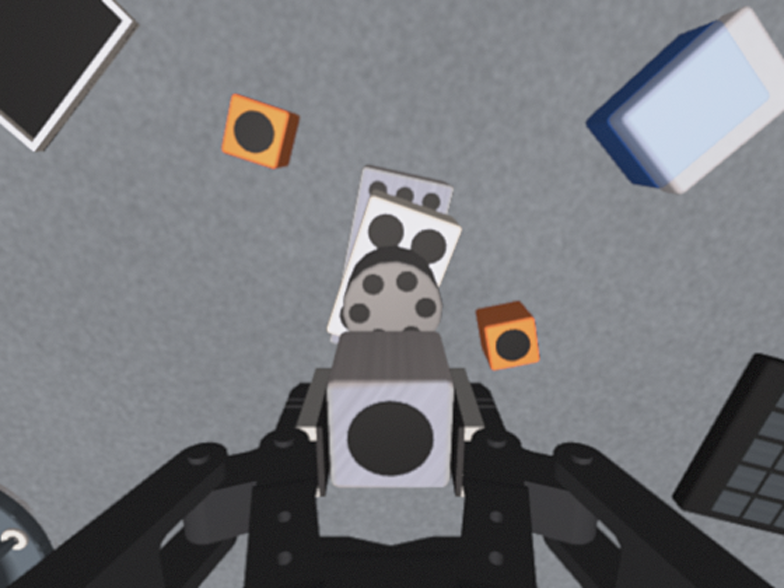

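Small block is held squarely at (390,435), the rest undisturbed. I'll carry it over to its holder.

drive_tool([
  [0,0,0,0,0,-7.4,-1],
  [0,0,0,0,0,-7.4,-1],
  [0,0,0,0,0,-7.4,-1],
  [0,0,0,0,0,-7.4,-1],
  [0,0,0,0,0,-7.4,-1],
  [0.019,-0.0118,0,0,0,0,-1],
  [0.038,-0.0236,0,0,0,0,-1],
  [0.038,-0.0236,0,0,0,0,-1],
  [0.038,-0.0236,0,0,0,0,-1],
  [0.038,-0.0236,0,0,0,0,-1],
])

```text
t: 4.75
tcp_pos: [0.4223, -0.0709, 0.2154]
tool_rot: [0.87, 0.494, 0.0, -0.0]
force: [1.1, 0.6, -1.0]
finger_gap: 0.416
gripper_force: 40.2
```

drive_tool([
  [0.038,-0.0236,0,0,0,0,-1],
  [0.038,-0.0236,0,0,0,0,-1],
  [0.038,-0.0236,0,0,0,0,-1],
  [0.038,-0.0236,0,0,0,0,-1],
  [0.038,-0.0236,0,0,0,0,-1],
  [0.03,-0.018,0,0,0,0,-1],
  [0.015,-0.01,0,0,0,0,-1],
  [0,0,0,0,0,0,-1],
  [0,0,0,0,0,0,-1],
])

```text
t: 5.65
tcp_pos: [0.4164, 0.2042, 0.2152]
tool_rot: [0.869, 0.495, -0.0, 0.0]
force: [0.0, -0.2, -2.1]
finger_gap: 0.413
gripper_force: 40.2
```

```bash
python3 - <<'E'
from look import *
d,W=look("w3.png",()); hold(W,d["image"]); go(.41,.266,.03,60)
E
```

```text
hold [365 284  89  49] 2897 [469.9 -11.3] [101.8  67.1] -23.0 mean [478.2  -5.3]
hold [538 321  22  39] 633 [ 597.3 -136.5] [57.7 26.1] 73.8 mean [ 599.4 -137.1]
t 5.7 tcp [416.5 203.6 215.2] yaw 59.32 tilt 0.05
wz -0.68 then shift mm [ 50.8 -36.8 185.2] q6 0.75 gap 0.413 F [-0.3 -0.1 -1.5] grip 40.2
```

View pics/w3.png

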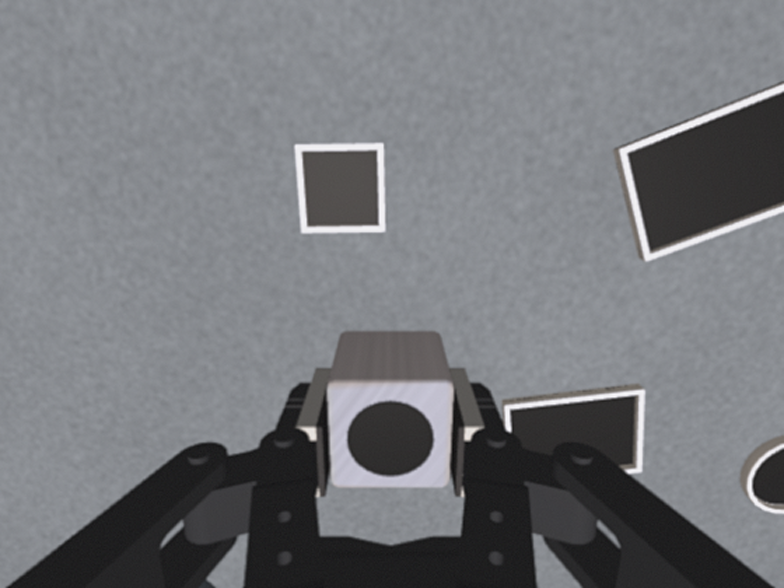

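Outer corners of the small holder (1.4x pixels) are (295,144), (383,143), (385,231) and (302,233). Next I'll turn these into world coordinates.

```bash
cat >> look.py <<'E'
def dark(W,im,c,r,thr=85):
    "floor component containing the point nearest c: corners of its minAreaRect, using flat z=.004"
    m=((im.max(-1)<thr)&(np.hypot(W[...,0]-c[0],W[...,1]-c[1])<r)).astype(np.uint8)
    n,l,st,_=cv2.connectedComponentsWithStats(m); i=1+np.argmax(st[1:,4]); print("dark",st[i],*rect(W[l==i][:,:2]))
def white(W,im,c,r,thr=185):
    m=((im.min(-1)>thr)&(np.hypot(W[...,0]-c[0],W[...,1]-c[1])<r)&(W[...,2]<.02)).astype(np.uint8)
    n,l,st,_=cv2.connectedComponentsWithStats(m); i=1+np.argmax(st[1:,4]); print("white",st[i],*rect(W[l==i][:,:2]))
E
python3 - <<'E'
from look import *
im=cv2.resize(cv2.imread("pics/w3.png"),(560,420)); W=np.load("w3.png.npy")
for p in((295,144),(383,143),(385,231),(302,233)):
    u,v=[int(round(k/1.4)) for k in p]; print(np.round(W[v,u]*1000,1))
for t in (150,185): white(W,im,(.41,.266),.06,t)
dark(W,im,(.41,.266),.06)
# scene/top re-measure with white rims
for n in("top","scene"):
    W=np.load(n+"1.npy");im=np.load(n+"1i.npy")
    for c,r in(((.41,.266),.06),((.655,.139),.1),((.467,-.007),.09),((.614,-.136),.06)): white(W,im,c,r,150)
E
```

```text
[401.2 303.4   9.4]
[453.3 273.7   1.8]
[422.4 220.1   1.5]
[371.9 251.   11.4]
white [ 210  101   66   66 1359] [410.5 262.8] [64.3 64.1] -30.6
white [ 210  102   65   65 1061] [410.4 262.4] [62.7 62.5] -29.6
dark [    5   274   308   146 18338] [396.  221.1] [69.6 24.6] -22.5
white [185 237  28  28 197] [413.2 267.6] [67.2 66.7] 62.3
white [223 147  35  50 334] [659.3 140.2] [157.1  91.5] -9.0
white [269 207  39  45 326] [472.3  -6.7] [119.6  87.3] -22.8
white [316 170  26  25 179] [ 617.1 -136.5] [82.2 78.3] -46.0
white [374 184  32  28 131] [406.1 266.5] [71.2 63.8] -30.2
white [303 248  53  69 410] [653.7 138. ] [151.3  86.4] -9.0
white [252 182  51  46 230] [464.1  -7.4] [121.5  86.2] -22.9
white [196 235  33  30 135] [ 612.2 -135.7] [75.6 72. ] -32.7
```

drive_tool([
  [0.025,-0.018,0,0,0,-0.7,-1],
  [0.025,-0.018,0,0,0,0,-1],
  [0,0,0.03,0,0,0,-1],
  [0,0,0.04,0,0,0,-1],
  [0,0,0.04,0,0,0,-1],
  [0,0,0.03,0,0,0,-1],
  [0,0,0.02,0,0,0,-1],
  [0,0,0.01,0,0,0,-1],
  [0,0,0,0,0,0,-1],
  [0,0,0,0,0,0,-1],
])

```text
t: 6.7
tcp_pos: [0.4116, 0.2652, 0.0459]
tool_rot: [0.866, 0.5, 0.001, 0.0]
force: [1.1, 0.1, -1.3]
finger_gap: 0.419
gripper_force: 40.3
```

```bash
python3 - <<'E'
from look import *
go(.41,.265,.03,60)
d=snap("wrist"); save(d,"w4.png")
E
```

```text
t 6.7 tcp [411.6 265.2  45.9] yaw 60.02 tilt 0.06
wz 0.02 then shift mm [-0.9 -1.3 15.9] q6 0.87 gap 0.419 F [ 1.1  0.1 -1.3] grip 40.3
```

View pics/w4.png

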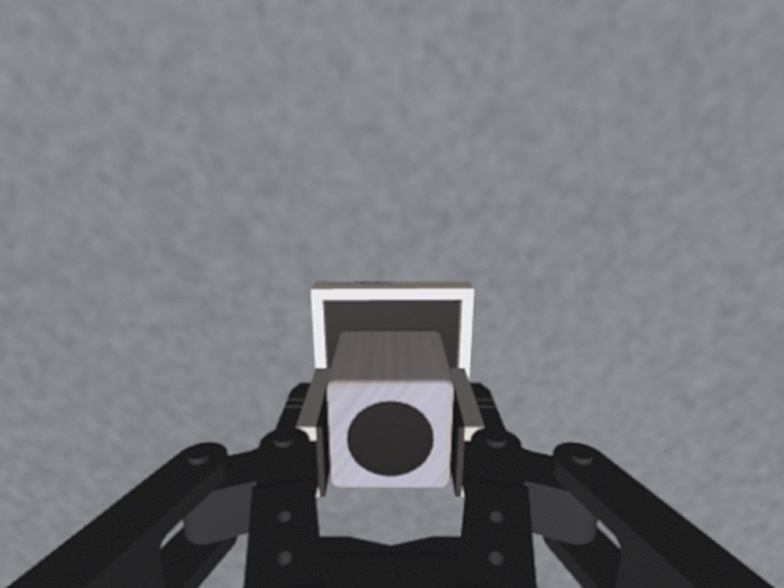

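The block is centred sideways in the rim (391 vs 392), but there's about 3 mm extra gap at the front (rim inner edge v=299, block foot v=332). I'll shift it +2.5 mm along tool x and lower.

drive_tool([
  [0.0025,0,0,0,0,0,-1],
  [0,0,0.005,0,0,0,-1],
  [0,0,0.004,0,0,0,-1],
  [0,0,0.003,0,0,0,-1],
  [0,0,0.002,0,0,0,-1],
  [0,0,0,0,0,0,-1],
  [0,0,0,0,0,0,-1],
])

```text
t: 7.45
tcp_pos: [0.412, 0.2677, 0.0312]
tool_rot: [0.866, 0.501, -0.0, -0.0]
force: [-1.2, -0.0, -0.9]
finger_gap: 0.416
gripper_force: 40.3
```

drive_tool([
  [0,0,0.001,0,0,0,-1],
  [0,0,0,0,0,0,-1],
  [0,0,0.0007,0,0,0,-1],
  [0,0,0,0,0,0,-1],
])

```text
t: 7.85
tcp_pos: [0.4121, 0.2677, 0.0301]
tool_rot: [0.866, 0.501, 0.0, 0.0]
force: [-0.1, -0.3, 3.6]
finger_gap: 0.416
gripper_force: 40.8
```

drive_tool([
  [0,0,0,0,0,0,1],
  [0,0,0,0,0,0,1],
  [0,0,0,0,0,0,1],
  [0,0,0,0,0,0,1],
  [0,0,0,0,0,0,1],
  [0,0,0,0,0,0,1],
])

```text
t: 8.45
tcp_pos: [0.4121, 0.2677, 0.0295]
tool_rot: [0.866, 0.501, -0.0, -0.0]
force: [-0.6, -0.0, 0.0]
finger_gap: 1.0
gripper_force: 0.0
```

drive_tool([
  [0,0,-0.01,0,0,0,1],
  [0,0,-0.02,0,0,0,1],
  [0,0,-0.04,0,0,0,1],
  [0,0,-0.04,0,0,0,1],
  [0,0,-0.04,0,0,0,1],
  [0,0,-0.04,0,0,0,1],
  [0,0,0,0,0,8,1],
  [0,0,0,0,0,8,1],
  [0,0,0,0,0,8,1],
  [0,0,0,0,0,8,1],
])

```text
t: 9.45
tcp_pos: [0.4117, 0.2676, 0.2205]
tool_rot: [0.971, 0.24, 0.0, -0.0]
force: [-0.5, -0.1, 0.3]
finger_gap: 1.003
gripper_force: 0.0
```

```bash
python3 - <<'E'
from look import *
d,W=look("w5.png",(.044,),box=(.35,.5,.2,.33)); go(.40,-.27,.22,5)
for n in("scene","top"):
    d,W=look(n+"2.png",(.044,),n,box=(.35,.5,.2,.33))
    for zt in (.04,.08,.12):
        q=(abs(W[...,2]-zt)<.004)&(abs(W[...,0]-.43)<.07)&(abs(W[...,1]+.275)<.06)
        print(n,zt,q.sum(),rect(W[q][:,:2]))
    P=W[q][:,:2]; print(P.max(0),P.min(0))
E
```

```text
z 0.044 [ 254  166   50   50 1409] 0.0451 [411.5 265.9] [36.1 36. ] 60.0
t 9.5 tcp [411.7 267.6 220.4] yaw 27.56 tilt 0.03
wz 22.56 then shift mm [-5.850e+01  5.345e+02  4.000e-01] q6 1.44 gap 1.001 F [-0.7  1.   0.7] grip 0.0
z 0.044 [384 182  20  18 197] 0.0447 [413.4 268.4] [39.4 36.9] -29.0
scene 0.04 227 (array([ 429. , -269.4]), array([123.9,  58.1]), 9.0)
scene 0.08 303 (array([ 430.9, -271.7]), array([91.2, 54.2]), 4.3)
scene 0.12 286 (array([ 427.8, -273. ]), array([50.9, 49.3]), 37.5)
[ 0.45480534 -0.2486603 ] [ 0.39968112 -0.29804899]
z 0.044 [188 242  16  16 148] 0.0437 [411.7 268.5] [36.1 35.9] 60.6
top 0.04 261 (array([ 427. , -271.5]), array([123.8,  63.4]), 10.0)
top 0.08 315 (array([ 430.4, -272.2]), array([87.6, 59.3]), 3.9)
top 0.12 257 (array([ 427.1, -275. ]), array([49.2, 49.2]), 42.1)
[ 0.45229131 -0.24999201] [ 0.40222651 -0.30065836]
```

Small block sits flat (top 44 mm, centred). Next is the round block at about (428,-273).

drive_tool([
  [0,0,0,0,0,7.5,1],
  [0,0,0,0,0,7.5,1],
  [0,0,0,0,0,7.5,1],
  [-0.001,0.02,0,0,0,0,1],
  [-0.002,0.04,0,0,0,0,1],
  [-0.003,0.048,0,0,0,0,1],
  [-0.003,0.048,0,0,0,0,1],
  [-0.003,0.048,0,0,0,0,1],
  [-0.003,0.048,0,0,0,0,1],
  [-0.003,0.048,0,0,0,0,1],
])

```text
t: 10.6
tcp_pos: [0.4231, -0.0345, 0.22]
tool_rot: [0.999, 0.05, 0.0, 0.0]
force: [1.2, 0.3, 0.3]
finger_gap: 0.995
gripper_force: 0.0
```

drive_tool([
  [-0.003,0.048,0,0,0,0,1],
  [-0.003,0.048,0,0,0,0,1],
  [-0.003,0.048,0,0,0,0,1],
  [-0.003,0.048,0,0,0,0,1],
  [-0.002,0.03,0,0,0,0,1],
  [-0.001,0.015,0,0,0,0,1],
  [0,0,0,0,0,0,1],
  [0,0,0,0,0,0,1],
])

```text
t: 11.4
tcp_pos: [0.431, -0.2683, 0.2194]
tool_rot: [0.999, 0.049, -0.001, -0.001]
force: [0.4, 0.2, -1.3]
finger_gap: 1.001
gripper_force: 0.0
```

```bash
python3 - <<'E'
from look import *
look("w6.png",(.12,),box=(.35,.5,-.35,-.2)); go(.428,-.2735,.105,5)
E
```

```text
z 0.12 [ 253  189   70   68 3695] 0.121 [ 427.  -276.6] [51.  50.7] 57.6
t 11.45 tcp [ 431.  -267.8  219.4] yaw 5.7 tilt 0.14
wz 0.7 then shift mm [ -3.5   5.4 114.4] q6 0.69 gap 0.998 F [-0.2 -1.1  0.6] grip 0.0
```

drive_tool([
  [-0.004,0.006,0,0,0,0.7,1],
  [0,0,0.03,0,0,0,1],
  [0,0,0.035,0,0,0,1],
  [0,0,0.025,0,0,0,1],
  [0,0,0.015,0,0,0,1],
  [0,0,0.01,0,0,0,1],
  [0,0,0,0,0,0,1],
  [0,0,0,0,0,0,1],
])

```text
t: 12.25
tcp_pos: [0.4285, -0.2763, 0.1051]
tool_rot: [0.999, 0.043, 0.0, 0.0]
force: [0.2, -0.6, -0.3]
finger_gap: 1.003
gripper_force: 0.0
```

drive_tool([
  [0,0,0,0,0,0,-1],
  [0,0,0,0,0,0,-1],
  [0,0,0,0,0,0,-1],
  [0,0,0,0,0,0,-1],
  [0,0,0,0,0,0,-1],
  [0,0,0,0,0,0,-1],
  [0,0,0,0,0,0,-1],
])

```text
t: 12.95
tcp_pos: [0.4286, -0.2766, 0.1057]
tool_rot: [0.999, 0.043, 0.001, 0.001]
force: [-0.2, 1.3, 6.3]
finger_gap: 0.597
gripper_force: 41.4
```

drive_tool([
  [0,0,-0.005,0,0,0,-1],
  [0,0,-0.015,0,0,0,-1],
  [0,0,-0.03,0,0,0,-1],
  [0,0,-0.03,0,0,0,-1],
  [0,0,0,0,0,0,-1],
])

```text
t: 13.45
tcp_pos: [0.43, -0.2781, 0.1882]
tool_rot: [0.999, 0.043, 0.003, 0.003]
force: [-0.0, -0.4, -1.5]
finger_gap: 0.596
gripper_force: 42.0
```

```bash
python3 - <<'E'
from look import *
look("w7.png",(.04,.08),box=(.35,.5,-.35,-.2)); go(.6145,-.136,.06,5)
E
```

```text
z 0.04 [ 228  128   74   54 1496] 0.041 [ 468.4 -266.7] [59.9 38.3] -79.5
z 0.08 [ 234  155   78   90 5548] 0.0811 [ 439.5 -274.7] [68.7 56.1] 3.3
t 13.5 tcp [ 429.  -277.2  186.4] yaw 4.9 tilt 0.27
wz -0.1 then shift mm [ 197.1 -124.5  126.4] q6 0.69 gap 0.59 F [ 0.   0.2 -2.1] grip 42.0
```

View pics/w7.png

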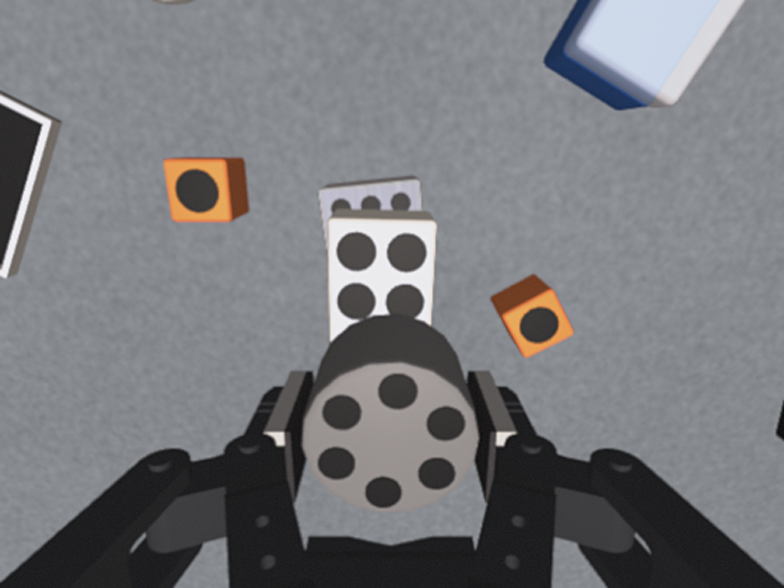

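Round block held squarely at (392,430), stack below unmoved. Carrying it to the round holder.

drive_tool([
  [0.017,-0.0105,0,0,0,0,-1],
  [0.034,-0.0215,0,0,0,0,-1],
  [0.034,-0.0215,0,0,0,0,-1],
  [0.034,-0.0215,0,0,0,0,-1],
  [0.034,-0.0215,0,0,0,0,-1],
  [0.028,-0.0177,0,0,0,0,-1],
  [0.014,-0.009,0,0,0,0,-1],
  [0,0,0.02,0,0,0,-1],
  [0,0,0.04,0,0,0,-1],
  [0,0,0.04,0,0,0,-1],
])

```text
t: 14.5
tcp_pos: [0.6114, -0.1372, 0.0833]
tool_rot: [0.999, 0.043, -0.0, 0.0]
force: [-0.7, -1.0, -1.2]
finger_gap: 0.593
gripper_force: 42.0
```

drive_tool([
  [0,0,0.025,0,0,0,-1],
  [0,0,0.01,0,0,0,-1],
  [0,0,0,0,0,0,-1],
  [0,0,0,0,0,0,-1],
])

```text
t: 14.9
tcp_pos: [0.6124, -0.1375, 0.0503]
tool_rot: [0.999, 0.043, 0.0, 0.0]
force: [0.3, -0.1, -0.3]
finger_gap: 0.6
gripper_force: 42.0
```

```bash
python3 - <<'E'
from look import *
look("w8.png",()); go(.6145,-.136,.03,5)
E
```

```text
t 14.95 tcp [ 612.9 -137.6   50.9] yaw 4.88 tilt 0.15
wz -0.12 then shift mm [ 1.8 -1.5 20.9] q6 1.09 gap 0.596 F [-0.1  0.1 -0.7] grip 42.0
```

View pics/w8.png

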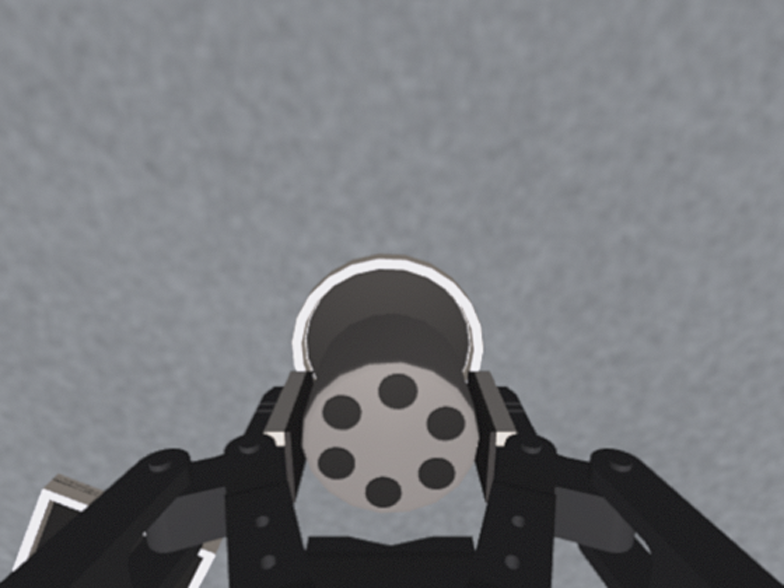

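```bash
python3 - <<'E'
from look import *
im=cv2.resize(cv2.imread("pics/w8.png"),(560,420),interpolation=cv2.INTER_AREA); W=np.load("w8.png.npy")
from scipy.optimize import least_squares
near=np.hypot(W[...,0]-.614,W[...,1]+.137)<.06
Z=W[...,2]; print(np.histogram(Z[near],bins=np.arange(0,.1,.005)))
m=near&(im.min(-1)>190)&(Z<.018)&(np.abs(Z-.01)<.003)
P=W[m][:,:2]; r=least_squares(lambda c:np.hypot(*(P-c).T)-.036,[.614,-.137]); print("rim",m.sum(),r.x,np.std(r.fun))
zt=Z[near&(Z>.05)&(Z<.08)]; t=np.median(zt); m=near&(abs(Z-t)<.003); print("top",t,rect(W[m][:,:2]))
E
```

```text
(array([13970,  2987,  1457,     0,     0,   132,   331,   373,   452,
         723,   848,   963,  3525,  8938,   663,  1028,   667,  1693,
        4144]), array([0.   , 0.005, 0.01 , 0.015, 0.02 , 0.025, 0.03 , 0.035, 0.04 ,
       0.045, 0.05 , 0.055, 0.06 , 0.065, 0.07 , 0.075, 0.08 , 0.085,
       0.09 , 0.095]))
rim 1499 [ 0.61376146 -0.13776947] 0.0010303990742161018
top 0.06541487572534654 (array([ 615.4, -136.4]), array([62., 56.]), 57.1)
```

drive_tool([
  [0.0016,-0.0013,0,0,0,0,-1],
  [0,0,0.008,0,0,0,-1],
  [0,0,0.005,0,0,0,-1],
  [0,0,0.003,0,0,0,-1],
  [0,0,0.002,0,0,0,-1],
  [0,0,0,0,0,0,-1],
  [0,0,0,0,0,0,-1],
])

```text
t: 15.65
tcp_pos: [0.6134, -0.1355, 0.0315]
tool_rot: [0.999, 0.043, -0.0, -0.0]
force: [0.4, 0.6, -1.5]
finger_gap: 0.592
gripper_force: 42.0
```

drive_tool([
  [0,0,0.001,0,0,0,-1],
  [0,0,0,0,0,0,-1],
  [0,0,0.001,0,0,0,-1],
  [0,0,0,0,0,0,-1],
])

```text
t: 16.05
tcp_pos: [0.6136, -0.1356, 0.03]
tool_rot: [0.999, 0.043, 0.0, 0.0]
force: [0.5, 0.2, 1.1]
finger_gap: 0.593
gripper_force: 42.0
```

drive_tool([
  [0,0,0.0005,0,0,0,-1],
  [0,0,0,0,0,0,1],
  [0,0,0,0,0,0,1],
  [0,0,0,0,0,0,1],
  [0,0,0,0,0,0,1],
  [0,0,0,0,0,0,1],
  [0,0,-0.01,0,0,0,1],
  [0,0,-0.03,0,0,0,1],
  [0,0,-0.04,0,0,0,1],
  [0,0,-0.04,0,0,0,1],
])

```text
t: 17.05
tcp_pos: [0.6131, -0.1354, 0.1505]
tool_rot: [0.999, 0.043, -0.0, -0.0]
force: [-0.3, -0.4, -0.2]
finger_gap: 0.997
gripper_force: 0.0
```

```bash
python3 - <<'E'
from look import *
go(.4304,-.2735,.16,3.5)
for n in("scene","top"):
    d,W=look(n+"3.png",(.044,),n,box=(.55,.68,-.2,-.07))
E
```

```text
t 17.05 tcp [ 613.1 -135.4  150.5] yaw 4.89 tilt 0.05
wz 1.39 then shift mm [-190.7  126.7   -9.5] q6 1.09 gap 0.997 F [-0.3 -0.4 -0.2] grip 0.0
z 0.044 [199 232  24  21 372] 0.0459 [ 611.  -134.9] [50.9 50.1] -75.9
```

drive_tool([
  [-0.016,0.0105,-0.01,0,0,0,1],
  [-0.034,0.0225,0,0,0,1.4,1],
  [-0.034,0.0225,0,0,0,0,1],
  [-0.034,0.0225,0,0,0,0,1],
  [-0.034,0.0225,0,0,0,0,1],
  [-0.026,0.0175,0,0,0,0,1],
  [-0.013,0.009,0,0,0,0,1],
  [0,0,0,0,0,0,1],
  [0,0,0,0,0,0,1],
])

```text
t: 18.05
tcp_pos: [0.4306, -0.2749, 0.1588]
tool_rot: [1.0, 0.03, -0.0, -0.001]
force: [0.0, 0.3, 0.2]
finger_gap: 0.999
gripper_force: 0.0
```

```bash
python3 - <<'E'
from look import *
look("w9.png",(.04,.08,),box=(.35,.51,-.35,-.2)); go(.4304,-.274,.065,3.5)
d,W=look("top4.png",(.045,),"top",box=(.55,.68,-.2,-.07))
E
```

```text
z 0.04 [ 226  130   83   59 1843] 0.041 [ 469.4 -266.4] [60.2 36.5] -79.2
z 0.08 [  233   163    88   124 10297] 0.0811 [ 430.  -275.2] [87.7 56.3] 3.5
t 18.1 tcp [ 431.2 -274.7  158.9] yaw 3.48 tilt 0.05
wz -0.02 then shift mm [-0.8 -0.7 93.9] q6 0.72 gap 1.002 F [ 1.1 -0.5  0.6] grip 0.0
z 0.045 [321 172  16  15 134] 0.0441 [ 619.7 -128.3] [49.5 30. ] -55.2
```

drive_tool([
  [-0.0008,-0.0007,0.02,0,0,0,1],
  [0,0,0.03,0,0,0,1],
  [0,0,0.02,0,0,0,1],
  [0,0,0.014,0,0,0,1],
  [0,0,0.01,0,0,0,1],
  [0,0,0,0,0,0,1],
], newtons=60)

```text
t: 18.75
tcp_pos: [0.4306, -0.2733, 0.0639]
tool_rot: [1.0, 0.031, -0.001, -0.001]
force: [-0.8, -0.4, 0.1]
finger_gap: 1.002
gripper_force: 0.0
```

drive_tool([
  [0,0,0,0,0,0,-1],
  [0,0,0,0,0,0,-1],
  [0,0,0,0,0,0,-1],
  [0,0,0,0,0,0,-1],
  [0,0,0,0,0,0,-1],
  [0,0,0,0,0,0,-1],
])

```text
t: 19.35
tcp_pos: [0.4312, -0.2748, 0.0662]
tool_rot: [1.0, 0.03, 0.001, 0.001]
force: [0.1, 1.4, 7.0]
finger_gap: 0.642
gripper_force: 65.3
```

drive_tool([
  [0,0,-0.005,0,0,0,-1],
  [0,0,-0.015,0,0,0,-1],
  [0,0,-0.03,0,0,0,-1],
  [0,0,-0.03,0,0,0,-1],
  [0,0,-0.02,0,0,8,-1],
  [0,0,0,0,0,8,-1],
])

```text
t: 19.95
tcp_pos: [0.4317, -0.2756, 0.168]
tool_rot: [0.994, -0.112, 0.002, 0.002]
force: [0.1, -0.3, -1.9]
finger_gap: 0.641
gripper_force: 64.4
```

```bash
python3 - <<'E'
from look import *
d,W=look("w10.png",(.04,),box=(.35,.51,-.35,-.2)); go(.468,-.007,.16,-22.9)
for t in (150,185): white(W,d["image"],(.468,-.007),.09,t)
look("s5.png",(.04,),"scene",box=(.35,.51,-.35,-.2))
E
```

```text
z 0.04 [ 210  128   95   59 3658] 0.0411 [ 462.8 -267.7] [59.8 49.6] -79.5
t 20.0 tcp [ 431.  -275.   166.8] yaw -13.04 tilt 0.2
wz 9.86 then shift mm [ -70.2 -261.3    6.8] q6 1.01 gap 0.643 F [-0.2  0.4 -1.5] grip 64.4
white [  0 166  28 118 785] [453.3 -34.2] [124.  33.] -30.3
white [  0 166  28 117 644] [453.3 -34.5] [123.6  32.9] -30.6
z 0.04 [160 152  28  42 886] 0.0411 [ 426.7 -270.7] [127.  58.] 10.2
```

View pics/w10.png

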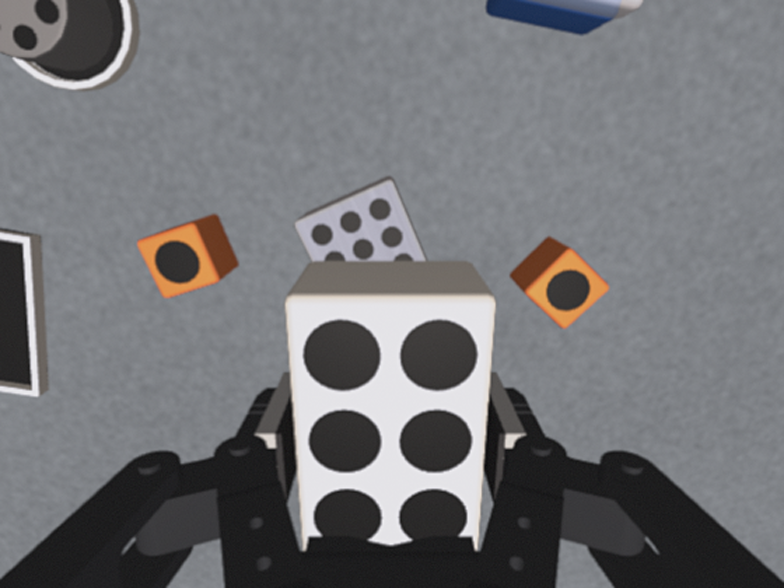

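Mid block held squarely (white, centred at u≈390), long block undisturbed. Moving over the mid holder.

drive_tool([
  [0,0,0,0,0,4.9,-1],
  [-0.005,-0.018,0,0,0,5.0,-1],
  [-0.01,-0.037,0,0,0,0,-1],
  [-0.012,-0.044,0,0,0,0,-1],
  [-0.012,-0.044,0,0,0,0,-1],
  [-0.012,-0.044,0,0,0,0,-1],
  [-0.01,-0.037,0,0,0,0,-1],
  [-0.006,-0.022,0,0,0,0,-1],
  [-0.003,-0.0125,0,0,0,0,-1],
  [0,0,0,0,0,0,-1],
])

```text
t: 21.05
tcp_pos: [0.4624, -0.0075, 0.1647]
tool_rot: [0.981, -0.192, -0.001, 0.0]
force: [0.2, 0.3, -1.1]
finger_gap: 0.641
gripper_force: 64.4
```

drive_tool([
  [0,0,0.02,0,0,0,-1],
  [0,0,0.035,0,0,0,-1],
  [0,0,0.03,0,0,0,-1],
  [0,0,0.02,0,0,0,-1],
  [0,0,0.01,0,0,0,-1],
  [0,0,0,0,0,0,-1],
  [0,0,0,0,0,0,-1],
])

```text
t: 21.75
tcp_pos: [0.4632, -0.0094, 0.0504]
tool_rot: [0.981, -0.195, 0.0, 0.0]
force: [0.2, 0.3, -1.7]
finger_gap: 0.642
gripper_force: 64.4
```

```bash
python3 - <<'E'
from look import *
d,W=look("w11.png",()); go(.468,-.0073,.03,-22.9)
# front rim corners from depth+white
m=(d["image"].min(-1)>185)&(abs(W[...,2]-.01)<.003); P=W[m][:,:2]
a=np.radians(-22.9); U=np.array([[np.cos(a),np.sin(a)],[np.sin(a),-np.cos(a)]])
q=(P-[.468,-.0073])@U.T*1000; q=q[(abs(q[:,0])<70)&(abs(q[:,1])<55)]; print(len(q),q.max(0),q.min(0),"exp +-56,40; bias approx (0,-2)world")
E
```

```text
t 21.8 tcp [463.5  -9.3  50.8] yaw -22.42 tilt 0.1
wz 0.48 then shift mm [ 3.4 -3.6 20.8] q6 1.7 gap 0.639 F [ 0.2  0.2 -3.4] grip 64.4
2489 [57.67285157 40.78827306] [-12.76293909 -39.36273191] exp +-56,40; bias approx (0,-2)world
```

View pics/w11.png

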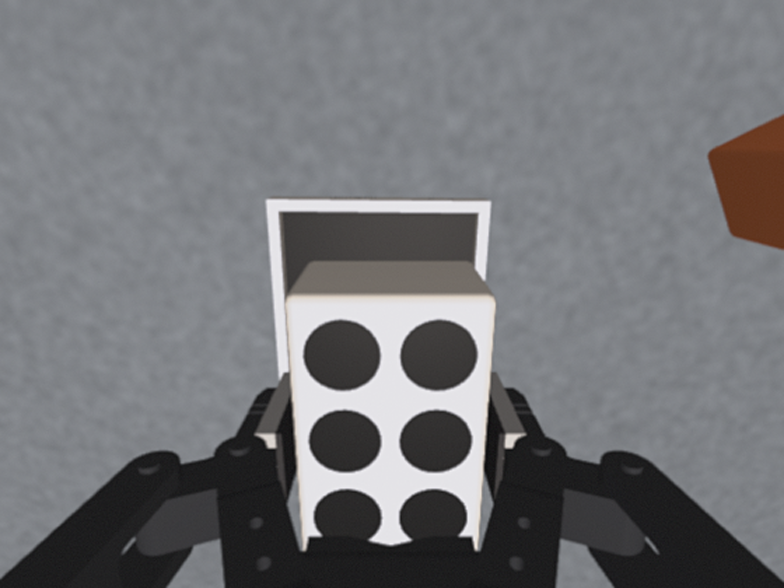

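Rim spans u 266–491 (centre 378.5) and the block foot centre is 390, so it needs about 4.2 mm left (tool -y), matching the computed shift.

drive_tool([
  [0.0037,-0.0042,0,0,0,0.5,-1],
  [0,0,0.007,0,0,0,-1],
  [0,0,0.005,0,0,0,-1],
  [0,0,0.004,0,0,0,-1],
  [0,0,0.002,0,0,0,-1],
  [0,0,0,0,0,0,-1],
  [0,0,0,0,0,0,-1],
])

```text
t: 22.5
tcp_pos: [0.4677, -0.0061, 0.032]
tool_rot: [0.98, -0.199, -0.0, -0.0]
force: [-0.7, -0.6, -1.1]
finger_gap: 0.643
gripper_force: 64.4
```

drive_tool([
  [0,0,0.001,0,0,0,-1],
  [0,0,0,0,0,0,-1],
  [0,0,0.001,0,0,0,-1],
  [0,0,0,0,0,0,-1],
])

```text
t: 22.9
tcp_pos: [0.4679, -0.0062, 0.0302]
tool_rot: [0.98, -0.199, 0.0, 0.0]
force: [0.1, 0.1, -0.5]
finger_gap: 0.643
gripper_force: 64.4
```

drive_tool([
  [0,0,0.0007,0,0,0,-1],
  [0,0,0,0,0,0,-1],
])

```text
t: 23.1
tcp_pos: [0.4679, -0.0062, 0.0302]
tool_rot: [0.98, -0.199, 0.0, 0.0]
force: [-0.6, 1.0, 5.9]
finger_gap: 0.641
gripper_force: 65.3
```

drive_tool([
  [0,0,0,0,0,0,1],
  [0,0,0,0,0,0,1],
  [0,0,0,0,0,0,1],
  [0,0,0,0,0,0,1],
  [0,0,0,0,0,0,1],
  [0,0,-0.01,0,0,0,1],
  [0,0,-0.03,0,0,0,1],
  [0,0,-0.04,0,0,0,1],
  [0,0,-0.04,0,0,-8.4,1],
  [0,0,0,0,0,-8.4,1],
])

```text
t: 24.1
tcp_pos: [0.4707, -0.0068, 0.1545]
tool_rot: [0.999, -0.05, 0.005, 0.001]
force: [0.3, -0.6, -0.5]
finger_gap: 0.999
gripper_force: 0.0
```

```bash
python3 - <<'E'
from look import *
go(.4275,-.272,.15,10.3)
for n in("scene","top"): look(n+"5.png",(.045,),n,box=(.4,.54,-.08,.06)); 
E
```

```text
t 24.1 tcp [470.7  -6.8 154.5] yaw -5.74 tilt 0.62
wz -16.04 then shift mm [-90.  253.2   4.5] q6 1.42 gap 0.999 F [ 0.3 -0.6 -0.5] grip 0.0
z 0.045 [259 179  38  36 732] 0.0448 [468.   -4.8] [89.9 56.7] -23.0
```

Mid block is flat at 45 mm in its holder. Back for the long block.

drive_tool([
  [0,0,0,0,0,-8,1],
  [0,0,0,0,0,-8,1],
  [-0.007,0.019,0,0,0,0,1],
  [-0.015,0.042,0,0,0,0,1],
  [-0.015,0.042,0,0,0,0,1],
  [-0.015,0.042,0,0,0,0,1],
  [-0.015,0.042,0,0,0,0,1],
  [-0.012,0.035,0,0,0,0,1],
  [-0.007,0.02,0,0,0,0,1],
  [-0.004,0.011,0,0,0,0,1],
])

```text
t: 25.2
tcp_pos: [0.4218, -0.2726, 0.1487]
tool_rot: [0.997, 0.084, -0.0, -0.0]
force: [0.8, 0.0, 0.3]
finger_gap: 1.0
gripper_force: 0.0
```

drive_tool([
  [0,0,0,0,0,0,1],
  [0,0,0,0,0,0,1],
])

```text
t: 25.4
tcp_pos: [0.422, -0.2695, 0.1489]
tool_rot: [0.996, 0.086, -0.001, -0.001]
force: [-0.3, 0.7, -0.4]
finger_gap: 1.0
gripper_force: 0.0
```

```bash
python3 - <<'E'
from look import *
look("w12.png",(.04,),box=(.35,.51,-.35,-.2)); go(.4275,-.272,.025,10.4)
for n in("top",): look(n+"6.png",(.04,),n,box=(.35,.51,-.35,-.2))
E
```

```text
z 0.04 [  241   124    86   159 12599] 0.0411 [ 426.3 -274.6] [123.9  60.1] 10.6
t 25.45 tcp [ 422.2 -269.2  149. ] yaw 9.9 tilt 0.13
wz -0.5 then shift mm [  4.7   3.8 124. ] q6 0.61 gap 1.003 F [ 0.7  0.3 -0.4] grip 0.0
```

drive_tool([
  [0.004,0.0045,0.01,0,0,-0.6,1],
  [0,0,0.03,0,0,0,1],
  [0,0,0.035,0,0,0,1],
  [0,0,0.025,0,0,0,1],
  [0,0,0.015,0,0,0,1],
  [0,0,0.009,0,0,0,1],
  [0,0,0,0,0,0,1],
  [0,0,0,0,0,0,1],
], newtons=90)

```text
t: 26.3
tcp_pos: [0.4277, -0.2745, 0.0256]
tool_rot: [0.996, 0.092, 0.0, 0.0]
force: [-0.2, 0.3, 0.5]
finger_gap: 0.998
gripper_force: 0.0
```

drive_tool([
  [0,0,0,0,0,0,-1],
  [0,0,0,0,0,0,-1],
  [0,0,0,0,0,0,-1],
  [0,0,0,0,0,0,-1],
  [0,0,0,0,0,0,-1],
  [0,0,0,0,0,0,-1],
])

```text
t: 26.9
tcp_pos: [0.4275, -0.2746, 0.0268]
tool_rot: [0.996, 0.091, 0.0, 0.0]
force: [-0.2, 0.8, 6.2]
finger_gap: 0.684
gripper_force: 98.7
```

drive_tool([
  [0,0,-0.005,0,0,0,-1],
  [0,0,-0.015,0,0,0,-1],
  [0,0,-0.03,0,0,0,-1],
  [0,0,-0.03,0,0,0,-1],
  [0,0,-0.02,0,0,5,-1],
  [0,0,0,0,0,7.2,-1],
  [0,0,0,0,0,7.2,-1],
])

```text
t: 27.6
tcp_pos: [0.4273, -0.2747, 0.1266]
tool_rot: [0.997, -0.08, 0.001, 0.001]
force: [0.2, 0.2, -3.5]
finger_gap: 0.681
gripper_force: 97.9
```

```bash
python3 - <<'E'
from look import *
go(.656,.1385,.12,-9); d,W=look("w13.png",(.13,.14))
E
```

```text
t 27.6 tcp [ 427.3 -274.7  126.6] yaw -9.2 tilt 0.11
wz -0.2 then shift mm [ 161.2 -443.9    6.6] q6 0.94 gap 0.681 F [ 0.2  0.2 -3.5] grip 97.9
z 0.13 [200 153 158   6 596] 0.1302 [ 487.2 -286. ] [58.7  1. ] 80.8
z 0.13 [176 269  28  22 231] 0.1308 [ 441.4 -241.2] [12.4  3. ] -69.0
z 0.13 [354 269  28  23 233] 0.1309 [ 429.6 -313.9] [12.2  2.8] 51.2
z 0.14 [  168   157   222   237 35382] 0.1408 [ 436.2 -277.5] [104.6  86. ] -9.1
```

drive_tool([
  [0.007,-0.02,0,0,0,-0.2,-1],
  [0.013,-0.035,0,0,0,0,-1],
  [0.016,-0.044,0,0,0,0,-1],
  [0.016,-0.044,0,0,0,0,-1],
  [0.016,-0.044,0,0,0,0,-1],
  [0.016,-0.044,0,0,0,0,-1],
  [0.016,-0.044,0,0,0,0,-1],
  [0.016,-0.044,0,0,0,0,-1],
  [0.016,-0.044,0,0,0,0,-1],
  [0.014,-0.038,0,0,0,0,-1],
])

```text
t: 28.65
tcp_pos: [0.6325, 0.102, 0.125]
tool_rot: [0.997, -0.074, -0.0, -0.0]
force: [0.8, -0.3, -2.9]
finger_gap: 0.689
gripper_force: 97.9
```

drive_tool([
  [0.009,-0.025,0,0,0,0,-1],
  [0.005,-0.013,0,0,0,0,-1],
  [0,-0.005,0,0,0,0,-1],
  [0,0,0.02,0,0,0,-1],
  [0,0,0.03,0,0,0,-1],
  [0,0,0.015,0,0,0,-1],
  [0,0,0.008,0,0,0,-1],
  [0,0,0,0,0,0,-1],
  [0,0,0,0,0,0,-1],
])

```text
t: 29.55
tcp_pos: [0.6534, 0.1396, 0.0532]
tool_rot: [0.997, -0.076, 0.001, -0.0]
force: [0.4, -0.0, -4.4]
finger_gap: 0.682
gripper_force: 97.9
```

```bash
python3 - <<'E'
from look import *
d,W=look("w14.png",()); go(.656,.1385,.03,-9)
m=(d["image"].min(-1)>185)&(abs(W[...,2]-.01)<.003); P=W[m][:,:2]
a=np.radians(-9); U=np.array([[np.cos(a),np.sin(a)],[np.sin(a),-np.cos(a)]])
q=(P-[.656,.1385])@U.T*1000; q=q[(abs(q[:,0])<90)&(abs(q[:,1])<60)]; print(len(q),q.max(0),q.min(0),"exp +-74,42")
f=q[q[:,0]>66]; print(np.polyfit(f[:,1],f[:,0],1))
E
```

```text
t 29.6 tcp [653.8 139.7  53.6] yaw -8.72 tilt 0.13
wz 0.28 then shift mm [ 2.4  0.9 23.6] q6 1.77 gap 0.684 F [ 0.1  0.3 -3.4] grip 97.9
1999 [73.47332257 44.72014337] [ 47.34661747 -39.53859993] exp +-74,42
[3.32460244e-03 7.10112276e+01]
```

View pics/w14.png

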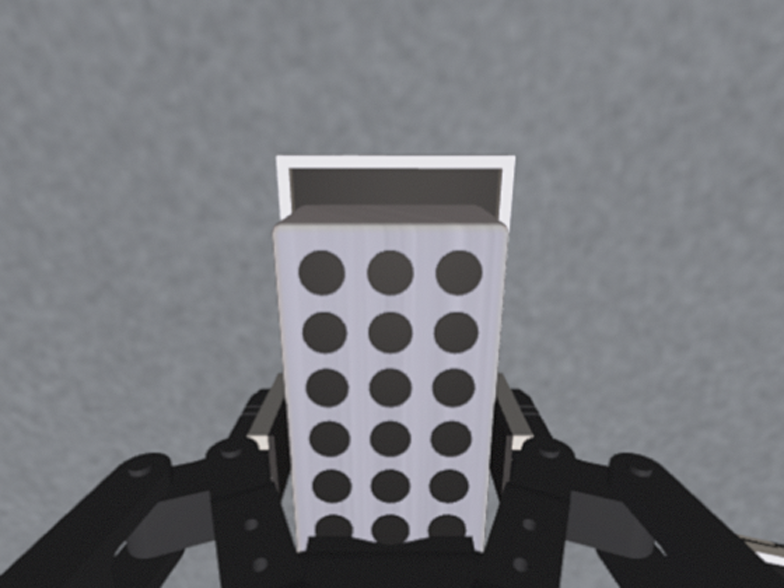

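Rim spans u 277–515 (centre 396) against block centre 391, so it needs about 1.7 mm in tool +y. Lowering.

drive_tool([
  [0.0015,0.0017,0,0,0,0.3,-1],
  [0,0,0.008,0,0,0,-1],
  [0,0,0.006,0,0,0,-1],
  [0,0,0.004,0,0,0,-1],
  [0,0,0.002,0,0,0,-1],
  [0,0,0,0,0,0,-1],
  [0,0,0,0,0,0,-1],
])

```text
t: 30.3
tcp_pos: [0.654, 0.1382, 0.0323]
tool_rot: [0.997, -0.078, -0.0, -0.0]
force: [-0.6, -0.2, -4.5]
finger_gap: 0.683
gripper_force: 97.9
```

drive_tool([
  [0,0,0.001,0,0,0,-1],
  [0,0,0,0,0,0,-1],
  [0,0,0.0007,0,0,0,-1],
  [0,0,0,0,0,0,-1],
])

```text
t: 30.7
tcp_pos: [0.6541, 0.1381, 0.0309]
tool_rot: [0.997, -0.079, 0.0, -0.0]
force: [0.0, -0.1, -4.4]
finger_gap: 0.678
gripper_force: 98.2
```

drive_tool([
  [0,0,0.0007,0,0,0,-1],
  [0,0,0,0,0,0,-1],
])

```text
t: 30.9
tcp_pos: [0.6541, 0.1381, 0.0309]
tool_rot: [0.997, -0.079, 0.0, -0.0]
force: [-1.5, -0.6, 2.6]
finger_gap: 0.681
gripper_force: 98.8
```

Contact. I'll release, rise, back away and check everything.

drive_tool([
  [0,0,0,0,0,0,1],
  [0,0,0,0,0,0,1],
  [0,0,0,0,0,0,1],
  [0,0,0,0,0,0,1],
  [0,0,0,0,0,0,1],
  [0,0,-0.01,0,0,0,1],
  [0,0,-0.03,0,0,0,1],
  [0,0,-0.05,0,0,0,1],
  [0,0,-0.05,0,0,0,1],
  [0,0,-0.05,0,0,0,1],
])

```text
t: 31.9
tcp_pos: [0.6537, 0.1381, 0.2225]
tool_rot: [0.997, -0.079, 0.0, -0.0]
force: [0.4, -0.8, 0.5]
finger_gap: 1.001
gripper_force: 0.0
```

drive_tool([
  [-0.03,0,-0.03,0,0,0,1],
  [-0.04,0,-0.03,0,0,0,1],
  [-0.04,0,-0.03,0,0,0,1],
  [-0.04,0,-0.03,0,0,0,1],
  [-0.03,0,0,0,0,0,1],
  [0,0,0,0,0,0,1],
  [0,0,0,0,0,0,1],
])

```text
t: 32.6
tcp_pos: [0.4758, 0.1664, 0.3411]
tool_rot: [0.997, -0.078, 0.001, -0.0]
force: [0.1, 0.1, 0.5]
finger_gap: 0.999
gripper_force: 0.0
```

```bash
python3 - <<'E'
from look import *
for n in("scene","top","wrist"):
    d=snap(n); save(d,n+"7.png"); W=cloud(d); im=d["image"]; print(n)
    for nm,c,r in(("small",(.411,.266),.05),("round",(.614,-.136),.05),("mid",(.468,-.007),.075),("long",(.656,.1385),.09)):
        k=np.hypot(W[...,0]-c[0],W[...,1]-c[1])<r; q=k&(W[...,2]>.038)&(W[...,2]<.055)
        if q.sum()>60: print(nm,q.sum(),np.round(np.percentile(W[q][:,2],(5,50,95)),4),*rect(W[q][:,:2]))
    for nm,c,z in(("bottle",(.57,.37),.165),("vial",(.58,-.397),.062)):
        q=(np.hypot(W[...,0]-c[0],W[...,1]-c[1])<.08)&(W[...,2]>z-.012); print(nm,q.sum(),np.round(np.nanmean(W[q],0),4) if q.sum() else "")
E
```

```text
scene
small 202 [0.0402 0.0449 0.0477] [413.3 268.9] [38.5 35.7] -31.1
round 396 [0.0413 0.0463 0.0488] [ 611.9 -135.1] [51.3 49.9] -86.6
mid 746 [0.0415 0.045  0.0477] [467.8  -4.6] [90.7 56.4] -23.2
long 1524 [0.0429 0.0459 0.0487] [652.5 138.5] [125.7  59.9] -9.0
bottle 245 [0.5775 0.3919 0.1647]
vial 899 [ 0.5918 -0.3978  0.0626]
top
round 218 [0.04   0.0441 0.048 ] [ 611.  -133.4] [49.4 49. ] -58.7
mid 550 [0.0402 0.0437 0.0474] [466.8  -4. ] [87.8 55.7] -22.7
long 763 [0.04   0.0438 0.0476] [652.5 139.9] [125.2  60.4] -9.1
bottle 9 [0.5738 0.406  0.1649]
vial 581 [ 0.5874 -0.3995  0.0611]
wrist
small 685 [0.0419 0.0449 0.0465] [412.1 265.4] [35.9 35.9] 59.6
round 1351 [0.0411 0.0453 0.047 ] [ 602.1 -135.2] [52.  31.4] 79.2
mid 3171 [0.0431 0.0451 0.0466] [467.  -7.] [88.9 56.8] -22.8
long 3658 [0.0434 0.0452 0.0467] [627.3 140.5] [70.1 60. ] -9.1
bottle 1120 [0.574  0.3841 0.1638]
vial 0
```

View pics/scene7.png

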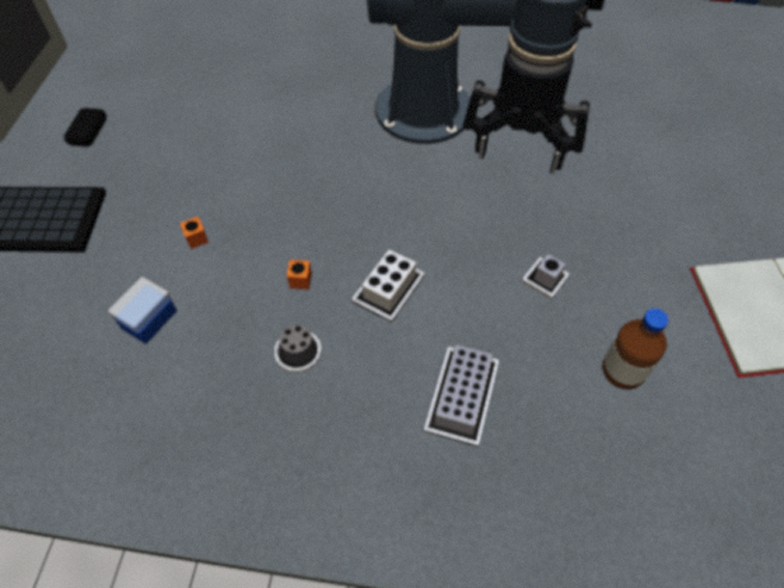

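All four blocks sit inside their rims (mid (388,280), small (548,268), round (298,342), long (463,390)) with tops at about 44 mm. The bottle, vial box and decoys haven't moved, so I'm handing in.

```bash
python3 -c "
from station import manip
print(manip.sign_off())"
```

```text
the job is handed in; nothing more can be done
None
```

The stack is apart and all four blocks sit flat and upright in their own holders, with the bottle, vial box and orange look-alikes left where they were; the job was handed in at about 33 s of the 106 s allowed.

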